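# Shut the loose lid of the square jar in the desk holder

## Task

The lid of the square jar is loose, and on the bare desk the whole jar just spins round with it. Stand the square jar down in the square well of the wooden desk holder, which keeps it from spinning, then turn its lid clockwise (seen from above) until it is fully shut, and let go. Leave the round jar where it stands.

Things in the scene. Friction and masses are not known exactly. Their poses are not given: they have to be found in the camera images.
- jar: Square white jar, loose, about 200 g: body 52 x 52 mm, 55 mm high; above it, from 58 to 88 mm over the underside, a round ribbed aluminium lid, diameter 50 mm, captive (the jar can be lifted by its lid). The body's corners stand out 10 mm beyond the lid. Origin: centre of the underside; z up, x and y along the square's sides.
- lid (a joint): Angle of the square jar's lid relative to the jar, rad: 0 to 0.2 at the start, grows clockwise from above, 1.0 = fully shut (firm stop). Stiff (0.12 N m), stays where left, does not rise or sink; on the bare desk the jar turns with it. Shut, the dark bar on the lid lies along the jar's x, parallel to its sides; before, it is turned anticlockwise from there by what is left to go.
- holder_hole0 (a point): Centre of the mouth of the square well (64 x 64 mm, 30 mm deep, 4 mm chamfer) in the top of the fixed light-wood holder, a block 100 (x) x 190 (y) x 40 mm high; the well's sides run along its x and y. The jar can turn about 15 degrees in the well before its sides brace. 92 mm along -y is a round well, diameter 74 mm, where the jar would only spin.
- round_jar: Bystander: a round white plastic jar, 56 mm in diameter, with the same kind of lid, 88 mm high in all, loose on the desk. Origin: centre of the underside.
Mind the look-alikes: they are no part of the job. What is shaped like the jar but turquoise or yellow is not meant. What is meant by the part that bears holder_hole0 is not black, and is the larger of those in its own colour.

How it is judged:
By the outcome, as a careful person would: the job done as asked, in the order asked, and still so for the second after the job is handed in, with the robot touching nothing.
It also fails if it takes over 38 s, if anything falls off the work surface, if the arm or the gripper's body presses on something with over 40 N, if the wrist force passes 120 N, or if a joint passes its speed limit or range.

## Robot

A 6-joint arm with a two-finger parallel gripper is mounted at the origin on the work surface. World frame = base frame: x ahead of the robot, y to its left, z up, the work surface at z = 0. Lengths are in m, angles in rad, forces in N, time in s.
With the tool pointing down it reaches from about 0.3 to 0.875 m from the base axis. Payload 6.4 kg.
Tool frame: the origin (TCP) lies between the finger pads; the fingertips stand 8 mm ahead of it and the grasp point (between the pads) lies 11 mm behind it; z points along the fingers, y is the direction in which the jaws open and shut (so a half turn about z gives the same grasp; the last joint's range is limited). The gripper opens to 85 mm and grips with 20 to 120 N. Pads are 22 mm wide; open, the fingers measure 114 mm over their backs; the gripper's body (76 mm by 85 mm) begins 54 mm behind the grasp point. The pads swing forward as they close: fully open they stand 13 mm farther back than shut.
Start: joints at [-1.447, 0.181, 1.607, -0, 1.354, -0.206], TCP at [0.186, -0.544, 0.239] pointing down, gripper open.
Joint ranges: [-2.99, 2.99], [-0.89, 2.07], [0.3, 2.58], [-1.14, 4.28], [0, 2.63], [-3.12, 3.12]. Speed limits (rad/s): [2.57, 2.57, 3.01, 3.14, 3.14, 3.14].

## Interface

Orientations are given as a unit quaternion [w, x, y, z].
In Python, from bench import monitor, viewer, workorder, spotter gives the robot as it stands. The module is installed in compiled form; this text tells all that it offers.
- The arm moves only by the tool move_arm, never from a script. Its argument "motion" is a list of rows, each a list of 3 entries, a list of its own where there are three numbers: the shift along the tool's x, y, z in units of 60 mm (1.0 is 60 mm), then the turn, a rotation vector about the tool's x, y, z in units of 8 degrees (1.0 is 8 degrees), then the opening in per cent of the stroke, from 0 (shut) to 100 (fully open). In form: [[[dx, dy, dz], [rx, ry, rz], grip], ...]. A call has 1 to 10 rows; each row is the pose to reach, as a shift and turn from the pose commanded when the call began, along the tool's axes at that moment; what a row does not reach only later rows make up. A row lasts 1/8 s, in which the tool goes at most 62.5 mm and 10.7 degrees, less where a joint would pass 70% of its speed; a pose out of reach is approached as far as the arm can. A call with a gripper value outside its range is refused whole. The fingers move at their own pace and stop on an object; the grip force is fixed at half the most. Time passes only in rows, so rows that repeat a pose let the fingers close. It gives the time, the measured TCP pose, the force and the opening at its end, in the units of the state.
- monitor.get_obs(): the state, without advancing time (a new reading comes with each control period).
- viewer.camera(name): name is "scene" or "top" or "wrist"; returns the picture (480x640x3 uint8, blue, green, red); there is no depth.
- viewer.calibration(name): a dict with "fovy" (degrees; the focal length in pixels is half the picture's height over the tangent of half this angle, whatever the lens; pixels are square), "cx", "cy" (the principal point, pixels), "distortion" ([k1, k2, p1, p2, k3] as OpenCV has them; the pictures are not rectified), "extrinsics" (4x4, takes a point from camera to world coordinates). Camera axes: x right, y down, z forward; pixel columns grow to the right and rows downward; lengths in m; the calibration is good to about 2 mm. A picture is of the moment at which its call begins: read the wrist's pose just before it. calibration takes no time and is no camera call; for the wrist camera it gives the pose at the moment of the call.
- workorder.hand_in(): hands the job in, once; it reports no verdict.
Trained networks look in the newest picture that a camera, given by its name, has taken for a name from the list of things; names that differ only in an ending like _2 or _b are one class to them, and where a whole thing is asked for, a point or a joint stands for the part that bears it (a point fixed in the world has none). Each returns a list of dicts, best first, with "score" (0 to 1); they miss things now and then, are a little off and sometimes report something else, mostly with a low value. They report only what shows in the picture. A call takes as long as a camera call. They do not tell look-alikes from the thing itself.
- spotter.search_frame(camera, name): "centre" ([column, row] as shares, 0 to 1, of the picture: columns of its width, rows of its height, amid what is visible of it).
- spotter.outline_of(camera, name): "region" (480x640 bool, what is visible of it) and "centre" ([column, row] as shares, 0 to 1, of the picture: columns of its width, rows of its height, amid what is visible of it).
The state is a dict: "time_s": time; "q": joint angles; "dq": joint speeds; "joint_efforts": joint torques, N m; "eef_pos": TCP position; "eef_rot": TCP orientation; "wrist_force": force on the tool from outside, world axes, zero at the start; "torque": the same for the moment, N m; "opening": opening from 0.0 (shut) to 1.0 (fully open).
Only numpy, scipy, OpenCV 4.12 (cv2) and the standard library are available. Lean on these libraries where they do the work, as an engineer would, in place of code of your own. Each camera call takes 0.05 s, during which the arm holds its last target. There are 200 camera calls.

## Working session

There is one attempt and no reset: what is moved stays moved. The work goes in short steps, Python scripts to look and compute and a tool call to move; the robot and the scene stay as the last step left them, time stands still between calls to the robot, and variables do not carry over. Pictures are saved under pics/ and viewed, about 8 in all and at most 12, crops included, and the job is handed in when it is done.

Besides the shell and the picture viewer there is one more tool, called after ">>>" as name(argument=value, ...) on one line, values as JSON. move_arm: Moves the arm, as the interface text tells. Its arguments: {"type":"object","properties":{"motion":{"type":"array","items":{"type":"array"}}},"required":["motion"]}

```bash
mkdir -p pics; cat > h.py <<'E'
import numpy as np,cv2
from bench import monitor,viewer,workorder,spotter
def K(c):
    f=240/np.tan(np.radians(c['fovy'])/2)
    return np.array([[f,0,c['cx']],[0,f,c['cy']],[0,0,1]])
def ray(c,uv,z):
    p=cv2.undistortPoints(np.array(uv,float).reshape(-1,1,2),K(c),np.array(c['distortion'],float)).reshape(-1,2)
    E=np.array(c['extrinsics']);d=np.c_[p,np.ones(len(p))]@E[:3,:3].T;o=E[:3,3]
    return o+d*((z-o[2])/d[:,2])[:,None]
def proj(c,P):
    E=np.linalg.inv(np.array(c['extrinsics']))
    return cv2.projectPoints(np.array(P,float).reshape(-1,1,3),cv2.Rodrigues(E[:3,:3])[0],E[:3,3],K(c),np.array(c['distortion'],float))[0].reshape(-1,2)
E
python3 - <<'E'
from h import *
for n in("top","scene"):
    im=viewer.camera(n);cv2.imwrite(f"pics/{n}0.png",im);c=viewer.calibration(n)
    print(n,np.round(c['extrinsics'],3).tolist())
    for t,z in(("jar",.088),("holder_hole0",.04),("round_jar",.088)):
        for r in spotter.outline_of(n,t):
            uv=np.array(r['centre'])*[640,480];print(t,round(r['score'],2),uv.round(),r['region'].sum(),ray(c,uv,z)[0].round(3))
print(monitor.get_obs())
E
```

```text
top [[-0.017, -0.996, 0.082, 0.369], [-0.999, 0.02, 0.031, 0.094], [-0.033, -0.082, -0.996, 0.967], [0.0, 0.0, 0.0, 1.0]]
jar 0.74 [233. 190.] 1185 [0.528 0.274 0.088]
jar 0.68 [167. 177.] 1340 [0.552 0.384 0.088]
jar 0.6 [277. 237.] 1104 [0.448 0.203 0.088]
holder_hole0 0.83 [524. 207.] 6994 [ 0.496 -0.212  0.04 ]
holder_hole0 0.73 [365. 143.] 3771 [0.613 0.053 0.04 ]
holder_hole0 0.62 [285. 337.] 6668 [0.282 0.197 0.04 ]
round_jar 0.75 [341. 236.] 872 [0.448 0.098 0.088]
scene [[0.427, 0.502, -0.752, 1.252], [0.904, -0.26, 0.34, -0.271], [-0.025, -0.825, -0.564, 0.652], [0.0, 0.0, 0.0, 1.0]]
jar 0.59 [472. 222.] 1330 [0.611 0.342 0.088]
holder_hole0 0.9 [172. 305.] 5860 [ 0.525 -0.228  0.04 ]
holder_hole0 0.85 [341. 301.] 2708 [0.648 0.038 0.04 ]
holder_hole0 0.59 [331. 190.] 2586 [0.299 0.192 0.04 ]
holder_hole0 0.49 [432. 221.] 563 [0.514 0.323 0.04 ]
round_jar 0.7 [322. 233.] 1221 [0.512 0.069 0.088]
{'time_s': 0.4, 'q': array([-1.44727267e+00,  1.80919417e-01,  1.60715523e+00, -1.06641959e-06,
        1.35380593e+00, -2.06277564e-01]), 'dq': array([-0.00088926,  0.00042106, -0.00207203,  0.0012131 , -0.00017913,
        0.00069913]), 'joint_efforts': array([ 1.36198901e-04, -4.44309354e+01, -3.51175261e+01, -2.70415039e-04,
        3.39491264e-03,  1.19519967e-05]), 'eef_pos': array([ 0.18623584, -0.54392738,  0.23914613]), 'eef_rot': array([-1.43860354e-04,  9.86434646e-01,  1.64154404e-01,  5.43476688e-06]), 'wrist_force': array([-0.91807381,  0.14639669,  0.54583376]), 'torque': array([0.01189684, 0.07178175, 0.03144978]), 'opening': 0.9994317877291066}
```

View pics/top0.png

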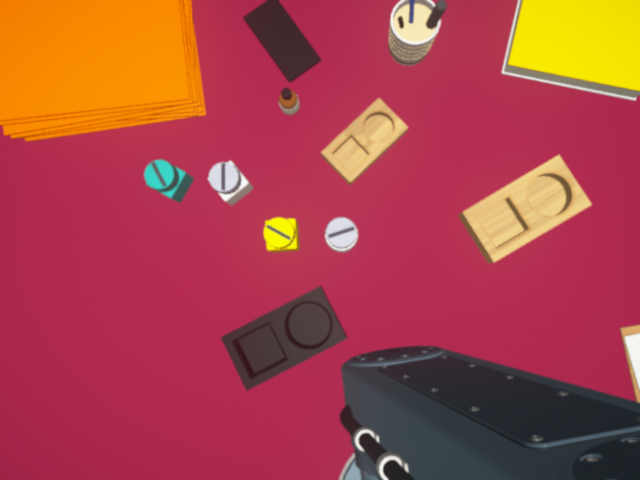

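View pics/scene0.png

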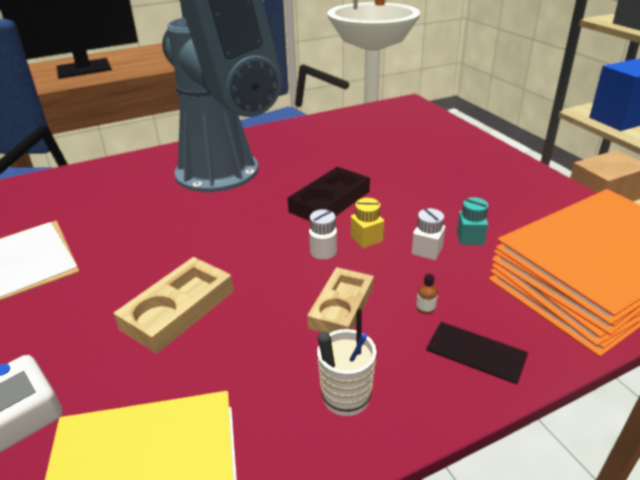

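```bash
python3 - <<'E'
from h import *
im=cv2.imread("pics/top0.png")
a=cv2.resize(im[150:215,195:275],(400,325),interpolation=3);b=cv2.resize(im[145:275,445:605],(400,325),interpolation=3)
cv2.imwrite("pics/crop.png",np.hstack([a,b]))
c=viewer.calibration("top");viewer.camera("top")
for r in spotter.outline_of("top","holder_hole0"):
    k,_=cv2.findContours(r['region'].astype(np.uint8),0,1);k=max(k,key=len).reshape(-1,2)
    P=ray(c,k,.03)[:,:2].astype(np.float32)*1000;print(r['score'],cv2.minAreaRect(P))
print(ray(c,[[225,178]],.088))
E
```

```text
0.82 ((281.0879211425781, 200.51437377929688), (103.4632339477539, 194.230712890625), 25.571443557739258)
0.75 ((553.2594604492188, 295.72857666015625), (76.40290832519531, 55.35072326660156), 37.7132453918457)
0.59 ((492.23956298828125, -214.613037109375), (103.16992950439453, 202.74986267089844), 30.14328384399414)
0.59 ((618.7086181640625, 54.95361328125), (81.23088836669922, 147.7459716796875), 42.40202331542969)
[[0.54769907 0.2874502  0.088     ]]
```

View pics/crop.png

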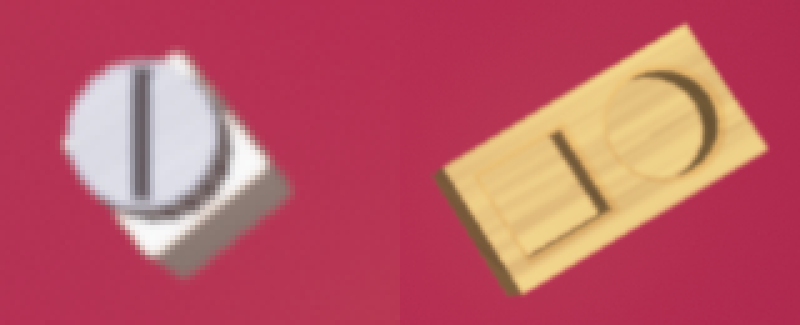

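White jar at (225,178) is the target: the turquoise one at (166,177) and the yellow one at (280,235) are look-alikes. The holder is the larger light-wood block at (524,207), with its square well at about (500,222). The black block at (285,337) and the small wood one at (365,143) are ruled out. The crop confirms both choices, and its bar and sides fit about 50° left to turn.

```bash
cat >> h.py <<'E'
from scipy.spatial.transform import Rotation as R
def go(P,phi,o=None):
    "shift (60mm units) & turn about tool z (8deg units) to bring TCP to P with tool x at heading phi deg, tool down"
    o=o or monitor.get_obs();q=np.array(o['eef_rot']);r=R.from_quat(q[[1,2,3,0]])
    c,s=np.cos(np.radians(phi)),np.sin(np.radians(phi))
    t=R.from_matrix(np.array([[c,s,0],[s,-c,0],[0,0,-1]]))
    return (r.inv().apply(np.array(P)-o['eef_pos'])/.06).round(3),(np.degrees((r.inv()*t).as_rotvec())/8).round(3)
E
python3 - <<'E'
from h import *
c=viewer.calibration("top")
print("lid",ray(c,[[223.2,176.4]],.088)[0])
b=ray(c,[[230,160.4],[248.6,182],[225.4,201]],.055)[:,:2];print("jar c",(b[0]+b[2])/2,np.linalg.norm(np.diff(b,axis=0),axis=1),np.degrees(np.arctan2(*(b[1:]-b[:-1]).T[::-1])))
h=ray(c,[[559.4,154.6],[592.2,204.2],[493,262.2],[461.8,213]],.04)[:,:2];d=np.roll(h,-1,0)-h
print("holder",h.mean(0),np.linalg.norm(d,axis=1),np.degrees(np.arctan2(*d.T[::-1])))
w=viewer.calibration("wrist");o=monitor.get_obs();q=o['eef_rot'];r=R.from_quat(q[[1,2,3,0]]);E=np.array(w['extrinsics'])
print("cam in tool",r.inv().apply(E[:3,3]-o['eef_pos']),r.inv().apply(E[:3,2]),w['fovy'])
print(go([.547,.287,.2],20))
E
```

```text
lid [0.55043358 0.29041857 0.088     ]
jar c [0.54973595 0.29009379] [0.04960939 0.05109031] [-140.25049505  128.66316465]
holder [ 0.49267009 -0.21593178] [0.09927572 0.19207437 0.09772418 0.19226853] [-150.19782906  119.49579437   29.91719673  -60.04147917]
cam in tool [ 0.08346442  0.00022276 -0.13397093] [-3.24877015e-01 -1.43874577e-04  9.45756261e-01] 64.13618538052768
(array([ 10.174, -11.157,   0.655]), array([-0.   , -0.   , -0.138]))
```

```bash
python3 -c "
from h import *
print(go([.55,.29,.2],39))"
```

```text
(array([ 10.237, -11.188,   0.655]), array([-0.   , -0.   , -2.513]))
```

>>> move_arm(motion=[[[10.24,-11.19,0.65],[0,0,-2.51],100],[[10.24,-11.19,0.65],[0,0,-2.51],100],[[10.24,-11.19,0.65],[0,0,-2.51],100],[[10.24,-11.19,0.65],[0,0,-2.51],100],[[10.24,-11.19,0.65],[0,0,-2.51],100],[[10.24,-11.19,0.65],[0,0,-2.51],100],[[10.24,-11.19,0.65],[0,0,-2.51],100],[[10.24,-11.19,0.65],[0,0,-2.51],100],[[10.24,-11.19,0.65],[0,0,-2.51],100],[[10.24,-11.19,0.65],[0,0,-2.51],100]])

```text
time_s: 1.75
eef_pos: [0.4367, 0.0304, 0.213]
eef_rot: [0.001, 0.943, 0.334, 0.001]
wrist_force: [1.3, -1.0, 0.6]
opening: 0.999
```

```bash
python3 -c "
from h import *
o=monitor.get_obs();print(go([.55,.29,.2],39),o['eef_pos'],np.degrees(o['q']))"
```

```text
(array([ 4.19 , -2.176,  0.218]), array([ 0.011, -0.008, -0.002])) [0.43665843 0.03036855 0.21303637] [-1.16277988e+01 -6.49961179e+00  1.12602375e+02 -8.59822048e-03
  7.37904720e+01  3.93907455e+01]
```

>>> move_arm(motion=[[[4.19,-2.18,0.22],[0,0,0],100],[[4.19,-2.18,0.22],[0,0,0],100],[[4.19,-2.18,0.22],[0,0,0],100],[[4.19,-2.18,0.22],[0,0,0],100],[[4.19,-2.18,0.22],[0,0,0],100],[[4.19,-2.18,0.22],[0,0,0],100],[[4.19,-2.18,0.22],[0,0,0],100]])

```text
time_s: 2.62
eef_pos: [0.5486, 0.2875, 0.199]
eef_rot: [0.0, 0.943, 0.334, -0.0]
wrist_force: [0.3, 0.0, -0.2]
opening: 1.001
```

```bash
python3 - <<'E'
from h import *
o=monitor.get_obs();c=viewer.calibration("wrist");im=viewer.camera("wrist");cv2.imwrite("pics/w1.png",im)
print(o['time_s'],o['eef_pos'])
for r in spotter.outline_of("wrist","lid")[:3]:
    print("lid/jar",r['score'],ray(c,[np.array(r['centre'])*[640,480]],.07)[0])
# overlay of model: lid circle and body top square
a=np.linspace(0,6.28,60)
def dr(P,col): cv2.polylines(im,[np.int32(proj(c,P))],True,col,1)
C=np.array([.55,.29])
dr([[C[0]+.025*np.cos(t),C[1]+.025*np.sin(t),.088] for t in a],(0,0,255))
for z in(.055,0):dr([[C[0]+.0368*np.cos(np.radians(t)),C[1]+.0368*np.sin(np.radians(t)),z] for t in(84,174,264,354)],(0,200,0))
cv2.imwrite("pics/w1o.png",im)
E
```

```text
2.625 [0.54863825 0.28753965 0.19903398]
lid/jar 0.77 [0.54833373 0.28770797 0.07      ]
lid/jar 0.69 [0.4532557  0.19669086 0.07      ]
lid/jar 0.57 [0.55566266 0.39841919 0.07      ]
```

View pics/w1o.png

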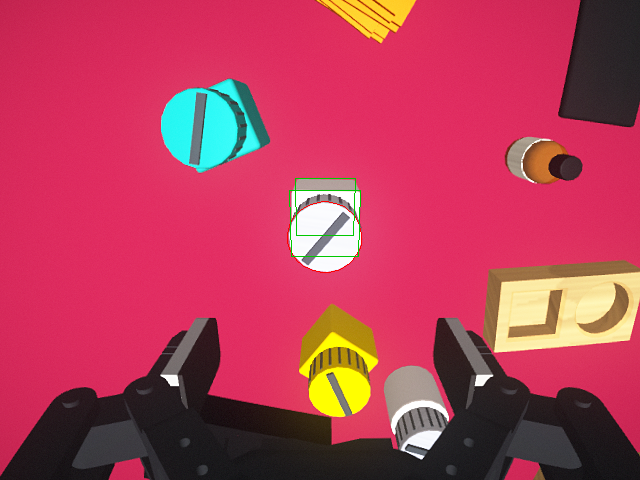

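Model overlay fits the white jar at (325,236) with centre (0.55,0.29) and sides at 39°. Descending and gripping.

```bash
python3 -c "
from h import *
print(go([.55,.29,.067],39))"
```

```text
(array([ 0.047, -0.027,  2.208]), array([ 0.001,  0.002, -0.012]))
```

>>> move_arm(motion=[[[0.04,-0.02,1.0],[0,0,0],100],[[0.04,-0.02,1.8],[0,0,0],100],[[0.04,-0.02,2.21],[0,0,0],100],[[0.04,-0.02,2.21],[0,0,0],100]])

```text
time_s: 3.22
eef_pos: [0.5484, 0.2889, 0.0648]
eef_rot: [-0.0, 0.943, 0.333, -0.002]
wrist_force: [0.1, -0.1, -0.5]
opening: 1.005
```

```bash
python3 -c "
from h import *
print(go([.55,.29,.067],39),monitor.get_obs()['wrist_force'])"
```

```text
(array([ 0.031,  0.003, -0.038]), array([-0.012,  0.031, -0.014])) [ 0.08724766 -0.06248018 -0.49932965]
```

Close enough; raise about 2 mm, close the fingers and lift.

>>> move_arm(motion=[[[0.03,0,-0.04],[0,0,0],100],[[0.03,0,-0.04],[0,0,0],0],[[0.03,0,-0.04],[0,0,0],0],[[0.03,0,-0.04],[0,0,0],0],[[0.03,0,-0.04],[0,0,0],0],[[0.03,0,-0.04],[0,0,0],0],[[0.03,0,-0.04],[0,0,0],0]])

```text
time_s: 4.1
eef_pos: [0.5524, 0.292, 0.0709]
eef_rot: [0.0, 0.943, 0.334, 0.001]
wrist_force: [-2.0, -0.9, 7.2]
opening: 0.571
```

>>> move_arm(motion=[[[0.03,0,-0.6],[0,0,0],0],[[0.03,0,-1.6],[0,0,0],0],[[0.03,0,-2.2],[0,0,0],0],[[0.03,0,-2.2],[0,0,0],0]])

```text
time_s: 4.6
eef_pos: [0.5549, 0.2936, 0.2051]
eef_rot: [0.0, 0.943, 0.334, 0.004]
wrist_force: [0.1, -0.6, -3.0]
opening: 0.565
```

```bash
python3 -c "
from h import *
o=monitor.get_obs();print(o['wrist_force'],o['eef_pos'],o['opening']);print(go([.45,-.165,.2],30))"
```

```text
[ 0.08464428 -0.61674016 -3.02833031] [0.55493232 0.29359785 0.20507314] 0.5654654233061236
(array([-6.169,  4.84 ,  0.056]), array([ 0.015, -0.05 ,  1.123]))
```

```bash
python3 -c "
from h import *
c=viewer.calibration('top')
w=ray(c,[[475,213.8],[509,197.8],[528.2,229],[495.8,246.2]],.04)[:,:2];d=np.roll(w,-1,0)-w
print(w.mean(0),np.linalg.norm(d,axis=1),np.degrees(np.arctan2(*d.T[::-1])))
print(go([.40,-.216,.2],30))"
```

```text
[ 0.47108132 -0.17460674] [0.06344089 0.06141016 0.06158893 0.06462588] [ -65.74867173 -151.3679176   117.0948451    30.12948201]
(array([-7.351,  4.977,  0.048]), array([ 0.015, -0.05 ,  1.123]))
```

>>> move_arm(motion=[[[-7.35,4.98,0.05],[0,0,1.12],0],[[-7.35,4.98,0.05],[0,0,1.12],0],[[-7.35,4.98,0.05],[0,0,1.12],0],[[-7.35,4.98,0.05],[0,0,1.12],0],[[-7.35,4.98,0.05],[0,0,1.12],0],[[-7.35,4.98,0.05],[0,0,1.12],0],[[-7.35,4.98,0.05],[0,0,1.12],0],[[-7.35,4.98,0.05],[0,0,1.12],0],[[-7.35,4.98,0.05],[0,0,1.12],0],[[-7.35,4.98,0.05],[0,0,1.12],0]])

```text
time_s: 5.85
eef_pos: [0.3964, -0.218, 0.1961]
eef_rot: [-0.001, 0.966, 0.257, -0.001]
wrist_force: [-1.0, -0.7, -2.6]
opening: 0.569
```

```bash
python3 - <<'E'
from h import *
o=monitor.get_obs();c=viewer.calibration("wrist");im=viewer.camera("wrist");cv2.imwrite("pics/w2.png",im)
print(o['time_s'],o['eef_pos'],o['opening'],np.degrees(o['q']))
def dr(C,hx,hy,z,a,col):
    M=R.from_euler('z',a,degrees=True).as_matrix()[:2,:2]
    P=[np.r_[np.array(C)+M@[sx*hx,sy*hy],z] for sx,sy in((1,1),(-1,1),(-1,-1),(1,-1))]
    cv2.polylines(im,[np.int32(proj(c,P))],True,col,1)
dr([.470,-.175],.032,.032,.04,30,(0,0,255));dr([.4927,-.2159],.05,.095,.04,30,(255,0,0))
dr(o['eef_pos'][:2],.026,.026,o['eef_pos'][2]-.071,30,(0,255,0))
cv2.imwrite("pics/w2o.png",im)
print(go([.470,-.175,.13],30))
E
```

```text
5.85 [ 0.39635589 -0.2180171   0.19613857] 0.5686107021692834 [-4.38952886e+01 -3.03458341e+00  1.11486562e+02 -1.83356861e-02
  7.17345315e+01  1.63325866e+01]
(array([1.405, 0.01 , 1.102]), array([-0.026,  0.005, -0.017]))
```

View pics/w2o.png

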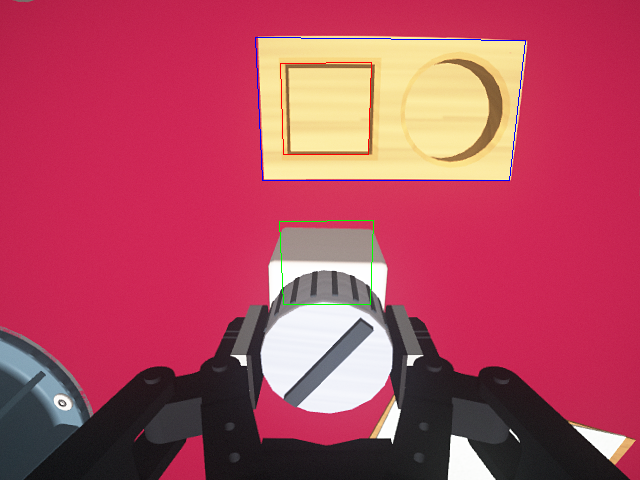

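Block and well outlines match the model (well mouth centre about (327,108)). The jar is square to the holder and sits about 3–4 mm towards tool −x in the grip, so I'll aim 3 mm farther along +x.

>>> move_arm(motion=[[[0.9,0.01,0.2],[0,0,0],0],[[1.45,0.01,0.9],[0,0,0],0],[[1.45,0.01,1.0],[0,0,0],0],[[1.45,0.01,1.0],[0,0,0],0]])

```text
time_s: 6.4
eef_pos: [0.4729, -0.1723, 0.137]
eef_rot: [-0.001, 0.966, 0.26, -0.001]
wrist_force: [0.1, -0.4, -2.7]
opening: 0.566
```

```bash
python3 - <<'E'
from h import *
o=monitor.get_obs();c=viewer.calibration("wrist");im=viewer.camera("wrist")
print(o['time_s'],o['eef_pos'],o['wrist_force'])
def dr(C,hx,hy,z,a,col):
    M=R.from_euler('z',a,degrees=True).as_matrix()[:2,:2]
    P=[np.r_[np.array(C)+M@[sx*hx,sy*hy],z] for sx,sy in((1,1),(-1,1),(-1,-1),(1,-1))]
    cv2.polylines(im,[np.int32(proj(c,P))],True,col,1)
dr([.470,-.175],.036,.036,.04,30,(0,0,255));dr([.470,-.175],.026,.026,o['eef_pos'][2]-.071,30,(0,255,0))
cv2.imwrite("pics/w3o.png",im)
print(go([.4726,-.1735,.081],30))
E
```

```text
6.4 [ 0.47285665 -0.1722702   0.13695924] [ 0.11174177 -0.44200897 -2.67887172]
(array([-0.014, -0.002,  0.952]), array([-0.004,  0.003,  0.009]))
```

View pics/w3o.png

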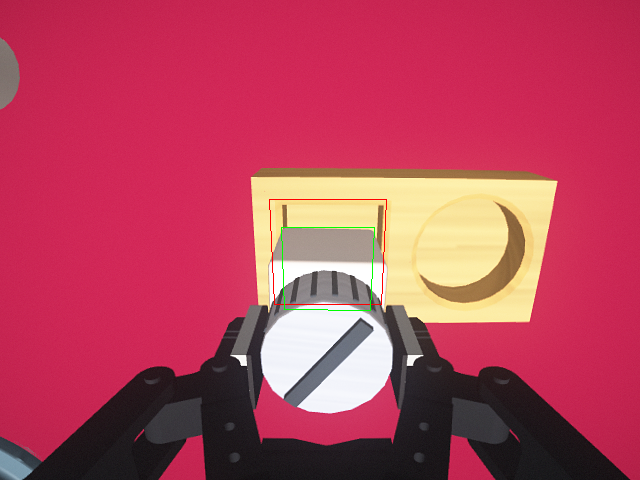

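Jar underside (282–373, top edge row 228) agrees with the model square centred in the well. Lowering.

>>> move_arm(motion=[[[0,0,0.3],[0,0,0],0],[[0,0,0.6],[0,0,0],0],[[0,0,0.8],[0,0,0],0],[[0,0,0.92],[0,0,0],0],[[0,0,0.92],[0,0,0],0]])

```text
time_s: 7.08
eef_pos: [0.4736, -0.174, 0.083]
eef_rot: [-0.0, 0.966, 0.259, -0.0]
wrist_force: [0.1, 0.2, -3.4]
opening: 0.566
```

>>> move_arm(motion=[[[0,0,0.03],[0,0,0],0],[[0,0,0.05],[0,0,0],0],[[0,0,0.05],[0,0,0],0]])

```text
time_s: 7.45
eef_pos: [0.4742, -0.1742, 0.081]
eef_rot: [0.001, 0.966, 0.259, 0.0]
wrist_force: [-2.8, 0.1, 6.2]
opening: 0.567
```

>>> move_arm(motion=[[[0,0,0],[0,0,0.8],0],[[0,0,0],[0,0,1.6],0],[[0,0,0],[0,0,2.4],0],[[0,0,0],[0,0,3.2],0],[[0,0,0],[0,0,4.0],0],[[0,0,0],[0,0,4.5],0],[[0,0,0],[0,0,5.0],0],[[0,0,0],[0,0,5.5],0],[[0,0,0],[0,0,5.5],0]])

```text
time_s: 8.57
eef_pos: [0.4747, -0.1755, 0.0811]
eef_rot: [0.001, 0.993, -0.122, 0.001]
wrist_force: [-0.6, -6.0, 2.5]
opening: 0.564
```

```bash
python3 - <<'E'
from h import *
o=monitor.get_obs();im=viewer.camera("wrist");cv2.imwrite("pics/w4.png",im)
x=R.from_quat(np.array(o['eef_rot'])[[1,2,3,0]]).as_matrix()[:2,0]
print(o['time_s'],o['eef_pos'],o['wrist_force'],o['torque'],np.degrees(np.arctan2(x[1],x[0])),np.degrees(o['q'][5]),o['joint_efforts'][5])
E
```

```text
8.575 [ 0.47472176 -0.17548003  0.08110752] [-0.60325135 -6.04549548  2.4565178 ] [-1.06535915  0.22553192  0.00470378] -13.972822345773285 70.32829273668492 0.33958062529563904
```

View pics/w4.png

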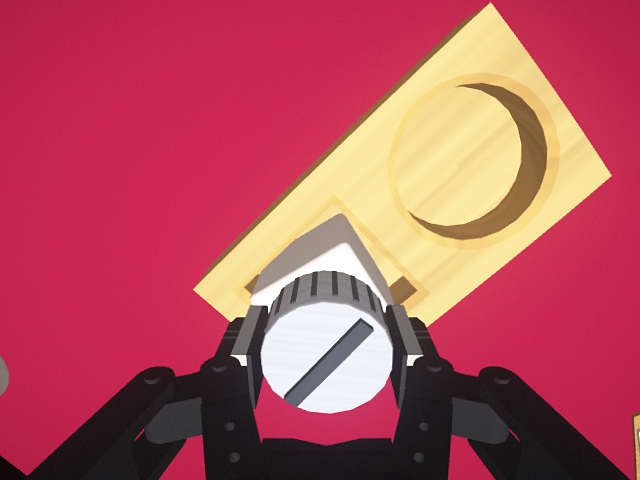

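The lid has turned relative to the jar (jar corner now at (345,213), braced in the well). Continuing.

>>> move_arm(motion=[[[0,0,0],[0,0,0.5],0],[[0,0,0],[0,0,1.0],0],[[0,0,0],[0,0,1.5],0],[[0,0,0],[0,0,2.0],0],[[0,0,0],[0,0,2.2],0],[[0,0,0],[0,0,2.2],0]])

```text
time_s: 9.38
eef_pos: [0.4744, -0.176, 0.0812]
eef_rot: [0.002, 0.962, -0.272, 0.001]
wrist_force: [-2.9, -7.9, 3.8]
opening: 0.564
```

```bash
cat > s.py <<'E'
from h import *
o=monitor.get_obs()
x=R.from_quat(np.array(o['eef_rot'])[[1,2,3,0]]).as_matrix()[:2,0]
print(o['time_s'],o['eef_pos'].round(4),o['wrist_force'].round(1),o['torque'].round(2),np.degrees(np.arctan2(x[1],x[0])).round(1),np.degrees(o['q'][5]).round(1),o['joint_efforts'][5].round(2))
E
python3 s.py
```

```text
9.375 [ 0.4744 -0.176   0.0812] [-2.9 -7.9  3.8] [-1.54  0.63  0.03] -31.5 87.9 0.16
```

>>> move_arm(motion=[[[0,0,0],[0,0,0.4],0],[[0,0,0],[0,0,0.8],0],[[0,0,0],[0,0,0.8],0]])

```text
time_s: 9.75
eef_pos: [0.4739, -0.1774, 0.0814]
eef_rot: [0.003, 0.946, -0.324, 0.001]
wrist_force: [-6.7, -13.0, 4.9]
opening: 0.566
```

```bash
python3 s.py
```

```text
9.75 [ 0.4739 -0.1774  0.0814] [ -6.7 -13.    4.9] [-2.63  1.4   0.71] -37.8 94.2 0.95
```

>>> move_arm(motion=[[[0,0,0],[0,0,0.4],0],[[0,0,0],[0,0,0.7],0],[[0,0,0],[0,0,0.7],0]])

```text
time_s: 10.12
eef_pos: [0.4743, -0.1782, 0.0815]
eef_rot: [0.004, 0.93, -0.368, 0.002]
wrist_force: [-5.3, -15.9, 3.1]
opening: 0.572
```

```bash
cat >> s.py <<'E'
import sys
if len(sys.argv)>1: cv2.imwrite(sys.argv[1],viewer.camera("wrist"))
E
python3 s.py pics/w5.png
```

```text
10.125 [ 0.4743 -0.1782  0.0815] [ -5.3 -15.9   3.1] [-3.05  1.05  2.28] -43.2 99.7 2.49
```

View pics/w5.png

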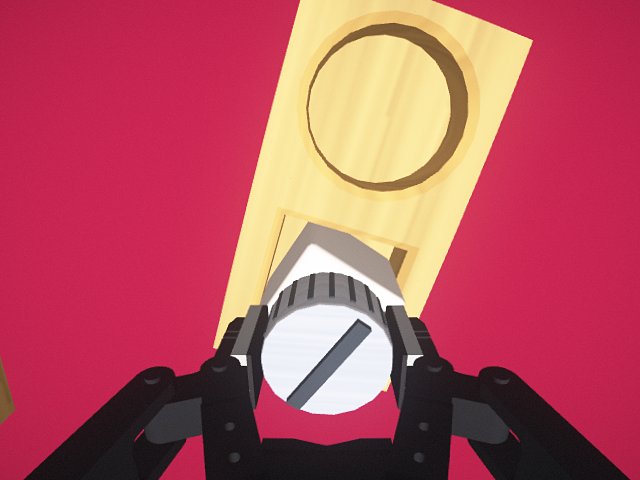

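Firm stop felt (2.3 N·m about z) and the bar lies parallel to the jar's side. Opening, then retreating upwards.

>>> move_arm(motion=[[[0,0,0],[0,0,0],100],[[0,0,0],[0,0,0],100],[[0,0,0],[0,0,0],100],[[0,0,0],[0,0,0],100],[[0,0,0],[0,0,0],100],[[0,0,-0.5],[0,0,0],100],[[0,0,-1.3],[0,0,0],100],[[0,0,-2.0],[0,0,0],100],[[0,0,-2.0],[0,0,0],100]])

```text
time_s: 11.3
eef_pos: [0.4759, -0.1751, 0.2039]
eef_rot: [0.001, 0.929, -0.371, 0.004]
wrist_force: [0.1, -0.3, -0.3]
opening: 0.997
```

```bash
python3 s.py pics/w6.png; python3 -c "
import cv2;cv2.imwrite('pics/w6c.png',cv2.resize(cv2.imread('pics/w6.png')[120:360,160:480],(800,600),interpolation=3))"
```

```text
11.3 [ 0.4759 -0.1751  0.2039] [ 0.1 -0.3 -0.3] [0.02 0.01 0.04] -43.6 99.9 0.0
```

View pics/w6c.png

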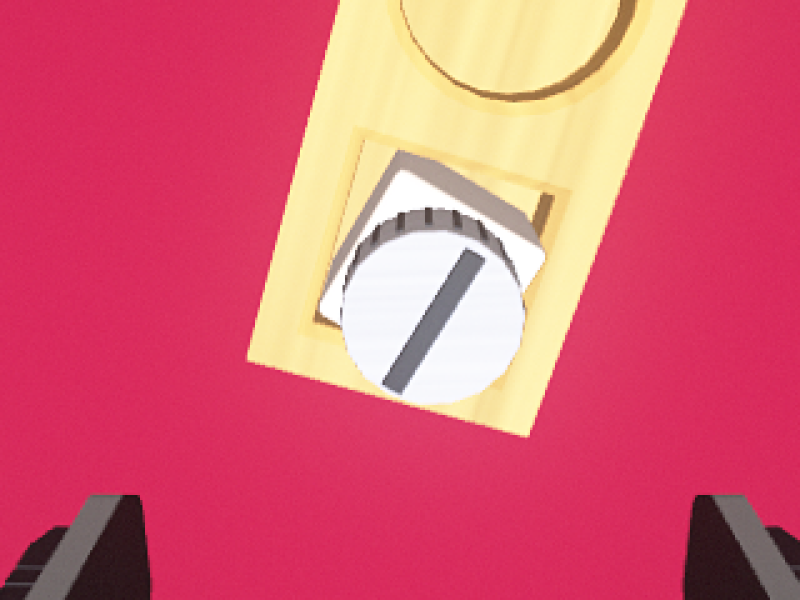

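```bash
python3 - <<'E'
from h import *
c=viewer.calibration("wrist");f=lambda p:np.array(p)/2.5+[160,120]
b=ray(c,f([[388,390],[473,252]]),.098);e=ray(c,f([[320,303],[400,170],[545,247]]),.065)
an=lambda v:np.degrees(np.arctan2(v[1],v[0]))
print(an(b[1]-b[0]),an(e[1]-e[0]),an(e[2]-e[1]),np.linalg.norm(np.diff(e,axis=0),axis=1),b.mean(0),(e[0]+e[2])/2)
viewer.camera("top")
for r in spotter.search_frame("top","round_jar"):print(r['score'],np.array(r['centre'])*[640,480])
E
```

```text
-73.51960218824202 -74.64693013601305 -161.78455535862815 [0.04668528 0.04804424] [ 0.4708475  -0.17602626  0.098     ] [ 0.47240785 -0.17890556  0.065     ]
0.97 [340.992 234.48 ]
```

```bash
python3 -c "
from bench import workorder
print(workorder.hand_in())"
```

```text
the job is handed in; nothing more can be done
None
```

The white square jar is standing in the square well of the large light-wood holder, its lid is turned clockwise to the firm stop, and the job is handed in. It took about 11.4 s of the 38 s.

- **Lid shut:** the gripper turned about 73° in all. Part of that was the jar's play in the well and part was overtravel against the stop, where the torque rose to about 2.3 N·m. After release, the bar on the lid lay within about 1° of the jar's sides.
- **Jar seated:** its centre measured about (0.471, −0.177), and the well is at (0.470, −0.175). Upward contact was felt at the height expected for the well floor.
- **Robot clear:** the gripper is open and about 12 cm higher than where it gripped. The wrist force there read near zero, and it stayed under 20 N in every reading taken.
- **Round jar:** it stands where it was, at pixel (341, 234) against (341, 236) at the start.

No check failed. The only disagreements were a few millimetres: the jar sat about 3 mm off-centre in the grip, which I allowed for when placing it. The jar's two sides also measured 47–48 mm against the true 52 mm, because I read the corners by eye.

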